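# Fetch the rasp from under the dust hood's shutter and put it in its rest

### The job

Raise the hood's sliding shutter most of the way up so that it stays there by itself, then reach under it, draw the rasp out by its wooden handle and lay it flat on the open table well in front of the hood, letting go of it. Then take it up again by the blade and set it down, without dropping it, in its wooden rest: the handle in the long trough, the blade in the short saddle. Leave the shutter up and do not disturb the two star tiles or the broken octagon.

Things in the scene. Friction and masses are not known exactly. Their poses are not given: they have to be found in the camera images.
- hood: Slatted wooden dust hood fixed to the table, 400 mm wide, 310 mm deep, roof slats at 165 to 175 mm (16 mm wide, 39 mm gaps, the first 62 mm behind the shutter), slatted sides and back, no floor. Origin: on the table at the middle of the shutter's plane (its front). x points into the hood, y sideways, z up. Guide posts 30 mm square, 300 mm high, stand at y = -185 and +185 mm.
- sash (a joint): Height by which the wooden shutter is raised, 0 (shut) to 0.23 m. Shutter 336 mm wide, 150 mm high, 12 mm thick, lower edge 3 mm above the table when shut; 0.5 kg; it slides straight up, its guides' friction (9 N) holds it at any height where it is left; about 14 N lifts it.
- sash_bar (a point): Middle of the shutter's pull bar: a round iron bar 16 mm thick, 100 mm long along the hood's y, 62 mm in front of the shutter's plane and 110 mm above the table when shut; a stem at either end of it runs back to the shutter. It rises with the shutter. The shutter's upper edge is 43 mm above the bar's middle.
- rasp_handle (a point): Rasp, 225 mm long, 0.24 to 0.39 kg, lying on the table inside the hood with its handle towards the shutter, end 10 to 30 mm behind it. This point: the place to grip its wooden handle (85 mm long, 26 mm wide, 24 mm high), 12 mm above the underside, 35 mm from the handle's rear end; about 15 mm above the table as it lies. x points along the rasp to the blade's tip, y across it, z up.
- rasp_blade (a point): The rasp's flat iron blade (140 mm long, 28 mm wide, 10 mm thick) at the balance point of the whole rasp, 105 mm ahead of rasp_handle, 85 mm from the blade's tip, 55 mm from the handle's front end; mid-thickness; about 9 mm above the table as it lies. Same axes.
- rest: Wooden rest for the rasp, fixed to the table: base board 270 x 90 x 12 mm, origin under its centre. Along its x axis: at x = -135 to -55 mm a trough for the handle, 48 mm wide between its walls, floor at 30 mm, walls to 50 mm; at x = 50 to 80 mm a saddle for the blade, 48 mm wide, floor at 30 mm, cheeks to 44 mm; between them a gap over the base board where fingers fit. The rasp lies seated with its blade point over the rest's centre, tip towards the rest's +x.
- rest_seat (a point): Point of the rest above its origin at the height of the two floors (30 mm). When the rasp is seated rasp_blade is about 9 mm above it.
- star1: Teal glazed eight-pointed star tile, 88 mm over the points, 12 mm thick, lying loose; origin under its centre. Leave alone.
- star2: A second star tile, the same. Leave alone.
- octagon: Broken white octagon tile, 100 mm, 12 mm thick, lying loose; origin under its centre. Leave alone.
Things that resemble listed ones, but are neither listed nor needed, are in the scene too. There is more than one size of the part that bears rasp_handle; the job needs the largest.

How it is judged:
On the way, in this order (a step that is already met when the one before it is completed fails the run):
1. the shutter is raised at least 150 mm and stays there untouched (value of joint sash above 0.15 m and contact force between sash and anything else below 0.1 N), for 0.3 s.
2. the rasp lies flat on the table, let go, its blade's balance point at least 60 mm in front of the shutter's plane (x of rasp_blade in the frame of hood below -0.06 m and height (world z) of rasp_blade below 0.022 m and height (world z) of rasp_handle below 0.028 m and linear speed of rasp below 0.02 m/s and contact force between rasp and the fingers below 0.1 N), for 0.2 s.
At the end, for the whole second after the job is handed in: The rasp lies level and still in the rest, handle on the trough's floor and blade on the saddle's floor, its blade point within 25 mm lengthwise and 15 mm sideways of the rest's centre and its tip towards the rest's +x; the shutter is still at least 150 mm up (x of rasp_blade in the frame of rest_seat between -0.025 and 0.025 m and y of rasp_blade in the frame of rest_seat between -0.015 and 0.015 m and z of rasp_blade in the frame of rest_seat between 0.004 and 0.015 m and x of rasp_handle in the frame of rest_seat below -0.07 m and z of rasp_handle in the frame of rest_seat below 0.021 m and angle between rasp_blade's own z axis and vertical below 0.15 rad and linear speed of rasp below 0.02 m/s and value of joint sash above 0.15 m); the robot touches nothing.
It fails at once if a tile is moved more than 30 mm (distance of any of star1, star2, octagon from where it was at the start of the episode above 0.03 m).
It fails at once if the rasp is dropped or thrown (faster than 0.7 m/s with no finger on it) (linear speed of rasp above 0.7 m/s and contact force between rasp and the fingers below 0.1 N).
It also fails if it takes over 72 s, if anything falls off the work surface, if the arm or the gripper's body presses on something with over 40 N, if the wrist force passes 120 N, or if a joint passes its speed limit or range.

### The arm

A 6-joint arm with a two-finger parallel gripper is mounted at the origin on the work surface. World frame = base frame: x ahead of the robot, y to its left, z up, the work surface at z = 0. Lengths are in m, angles in rad, forces in N, time in s.
With the tool pointing down it reaches from about 0.325 to 0.775 m from the base axis. Payload 9.3 kg.
Tool frame: the origin (TCP) lies at the very end of the fingers, on their centre line; the grasp point (between the pads) lies 19 mm behind it (bot.grasp_offset is the distance from the TCP to the grasp point, in m); z points along the fingers, y is the line along which they close (so a half turn about z gives the same grasp; the last joint's range is limited). The gripper opens to 85 mm and grips with 20 to 120 N. Pads are 22 mm wide; open, the fingers measure 114 mm over their backs; the gripper's body (76 mm by 85 mm) begins 54 mm behind the grasp point. The pads swing forward as they close: fully open they stand 13 mm farther back than shut.
Start: joints at [1.13, 0.259, 0.021, 1.334, 0, 1.418], TCP at [0.156, 0.527, 0.231] pointing down, gripper open.
Joint ranges: [-3.04, 3.04], [-0.91, 1.82], [-1.04, 1.36], [-1.92, 1.95], [-1.52, 1.45], [-3.14, 3.14]. Speed limits (rad/s): [2.22, 2.22, 2.79, 3.14, 3.14, 3.14].

### API

Orientations are given as a rotation vector (axis times angle).
In Python, from plant import bot gives the robot as it stands.
- The arm moves only by the tool carry_out, never from a script. Its argument "moves" is a list that holds one entry, the list of rows, each a list of 6 numbers: the shift along the tool's x, y, z in m, then the turn, a rotation vector about the tool's x, y, z in degrees. A call has 1 to 5 rows; each row shifts and turns the commanded pose from where the row before left it, along the tool's axes as they then stand; what a row does not reach is not made up. A row lasts 1/12 s, in which the tool goes at most 41.7 mm and 7.16 degrees, less where a joint would pass 70% of its speed; a pose out of reach is approached as far as the arm can. A call with a gripper value outside its range is refused whole. "jaw" is the opening, from 0 (shut) to 1 (fully open), set as the call begins (left out, the last holds). The fingers move at their own pace and stop on an object; "grip_force" is the grip in N (left out, the last holds). Time passes only in rows, so rows that do not move let the fingers close. It gives the time, the measured TCP pose, the force, the opening and the grip force at its end, in the units of the state.
- bot.get_obs(): the state, without advancing time (a new reading comes with each control period).
- bot.get_image(name): name is "scene" or "top" or "wrist"; returns the picture (480x640x3 uint8, red, green, blue); there is no depth.
- bot.camera_info(name): a dict with "vertical_fov" (degrees; the focal length in pixels is half the picture's height over the tangent of half this angle, whatever the lens; pixels are square), "cx", "cy" (the principal point, pixels), "pose" (4x4, takes a point from camera to world coordinates); the wrist camera has in their place "T_tool_cam" (4x4, takes a point from camera to tool coordinates, whose origin is the TCP and whose axes are the flange's). Camera axes: x right, y down, z forward; pixel columns grow to the right and rows downward; lengths in m; the calibration is good to about 2 mm. A picture is of the moment at which its call begins: read the wrist's pose just before it. camera_info takes no time and is no camera call.
- bot.finish_job(): hands the job in; it is judged then, once.
The state is a dict: "clock": time; "joint_pos": joint angles; "qvel": joint speeds; "tau": joint torques, N m; "ee_pos": TCP position; "tool_rot": TCP orientation; "contact_force": force on the tool from outside, world axes, zero at the start; "torque": the same for the moment, N m; "grip_width": opening from 0.0 (shut) to 1.0 (fully open); "finger_force": force on a finger pad.
Only numpy, scipy, OpenCV 4.12 (cv2) and the standard library are available. Lean on these libraries where they do the work, as an engineer would, in place of code of your own. Each camera call takes 0.05 s, during which the arm holds its last target. There are 200 camera calls.

## Working session

There is one attempt and no reset: what is moved stays moved. The work goes in short steps, Python scripts to look and compute and a tool call to move; the robot and the scene stay as the last step left them, time stands still between calls to the robot, and variables do not carry over. Pictures are saved under pics/ and viewed, at most 10 in all, crops included, and the job is handed in when it is done.

Besides the shell and the picture viewer there is one more tool, called after "Emit:" as name(argument=value, ...) on one line, values as JSON. carry_out: Moves the arm, as the interface text tells. Its arguments: {"type":"object","properties":{"moves":{"type":"array","items":{"type":"array","items":{"type":"array","items":{"type":"number"}}}},"jaw":{"type":"number"},"grip_force":{"type":"number"}},"required":["moves"]}

```bash
mkdir -p pics; ls; cat > h.py <<'E'
import numpy as np, cv2
from scipy.spatial.transform import Rotation as R
from plant import bot
def cam(n,o=None):
    c=bot.camera_info(n)
    if 'pose' in c: T=np.array(c['pose'])
    else:
        o=o or bot.get_obs(); W=np.eye(4); W[:3,:3]=R.from_rotvec(o['tool_rot']).as_matrix(); W[:3,3]=o['ee_pos']
        T=W@np.array(c['T_tool_cam'])
    f=240/np.tan(np.radians(c['vertical_fov'])/2)
    return f,c['cx'],c['cy'],T
def ray(C,u,v):
    f,cx,cy,T=C; d=T[:3,:3]@np.array([(u-cx)/f,(v-cy)/f,1]); return T[:3,3],d
def onz(C,u,v,z):
    p,d=ray(C,u,v); return p+d*(z-p[2])/d[2]
def proj(C,P):
    f,cx,cy,T=C; q=T[:3,:3].T@(np.array(P)-T[:3,3]); return f*q[0]/q[2]+cx,f*q[1]/q[2]+cy
E
python3 - <<'E'
from h import *
o=bot.get_obs(); print(o)
for n in('scene','top','wrist'):
    i=bot.get_image(n); cv2.imwrite(f'pics/{n}0.png',i[:,:,::-1]); c=bot.camera_info(n); print(n,c)
E
```

```text
pics
{'clock': 0.0, 'joint_pos': array([ 1.13038631e+00,  2.59195164e-01,  2.07630594e-02,  1.33367755e+00,
       -1.19261110e-06,  1.41818276e+00]), 'qvel': array([-0.00012066, -0.00163091, -0.00139593,  0.0012144 , -0.00037408,
       -0.00032073]), 'tau': array([-7.70462084e-04, -5.55643201e+01,  3.44524813e+01,  1.37236001e-02,
       -1.95470798e-04,  1.08660251e-05]), 'ee_pos': array([0.15600722, 0.5271281 , 0.23066505]), 'tool_rot': array([-4.50456119e-01, -3.10874348e+00,  1.97325943e-03]), 'contact_force': array([ 0.03437473, -0.36241069, -0.10438898]), 'torque': array([0.02492062, 0.00849181, 0.00093466]), 'finger_force': 0.0, 'grip_width': 0.9975480103676999}
scene {'vertical_fov': 54.57233163950532, 'cx': 325.35191951571755, 'cy': 238.53158825316353, 'pose': array([[-0.55042575,  0.67330377, -0.49365324,  1.26426016],
       [ 0.83484635,  0.43825391, -0.33311423,  0.64442231],
       [-0.00794161, -0.59547925, -0.80333143,  1.29342671],
       [ 0.        ,  0.        ,  0.        ,  1.        ]])}
top {'vertical_fov': 56.671044246633784, 'cx': 314.2560542457949, 'cy': 247.81587641703496, 'pose': array([[-0.00876485, -0.99220464,  0.12431065,  0.37396054],
       [-0.99983561,  0.01066897,  0.01466003,  0.12288211],
       [-0.01587201, -0.12416172, -0.99213504,  1.31460391],
       [ 0.        ,  0.        ,  0.        ,  1.        ]])}
wrist {'vertical_fov': 60.15295098107481, 'cx': 321.2604556698928, 'cy': 241.32117716560555, 'T_tool_cam': array([[ 3.31964469e-04, -9.50352332e-01, -3.11175729e-01,
         8.09107646e-02],
       [ 9.99999844e-01,  4.55056649e-04, -3.22967767e-04,
        -1.01750239e-03],
       [ 4.48535755e-04, -3.11175574e-01,  9.50352335e-01,
        -1.44037920e-01],
       [ 0.00000000e+00,  0.00000000e+00,  0.00000000e+00,
         1.00000000e+00]])}
```

View pics/top0.png

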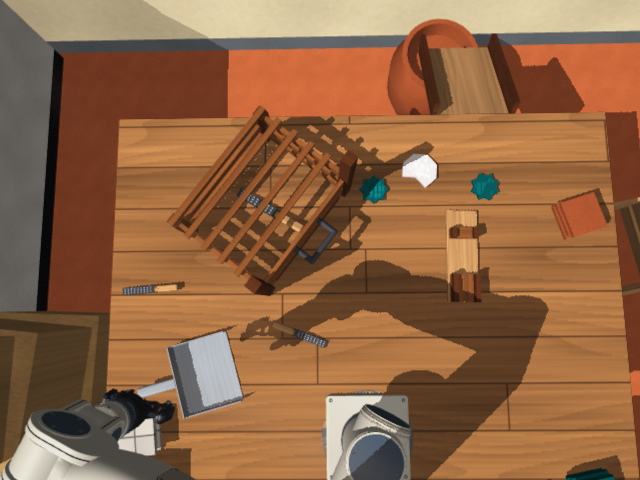

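View pics/scene0.png

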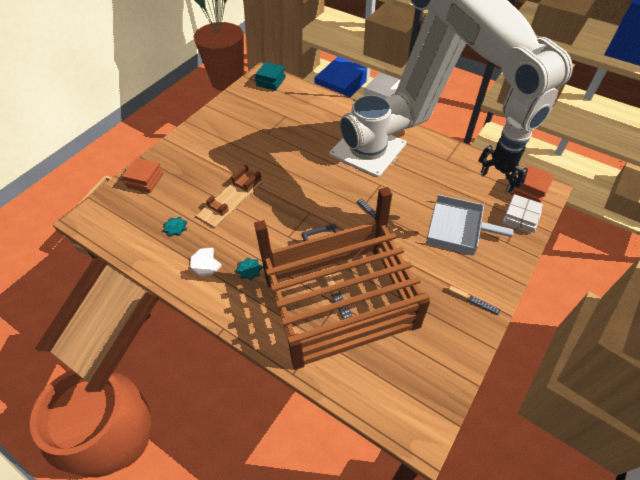

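The top view shows the hood around (265,205), with its posts at (348,160) and (260,285) and the pull bar at (320,242). The rest is at (463,255), with the trough at its lower end and the saddle at its upper end.

There are three rasp-like things: one inside the hood at (255-295, 200-228), a pale one at (150,290) and a dark-handled one at (300,335). The one in the hood fits the description, since it lies inside with its handle towards the shutter. I'll confirm with a crop.

```bash
python3 - <<'E'
from h import *
i=cv2.imread('pics/top0.png')
a=cv2.resize(i[140:300,215:365],None,fx=3.75,fy=3.75,interpolation=cv2.INTER_CUBIC)
b=cv2.resize(i[200:310,435:495],None,fx=3.75,fy=3.75,interpolation=cv2.INTER_CUBIC)
a[:b.shape[0],-b.shape[1]:][:] = a[:b.shape[0],-b.shape[1]:]
c=np.zeros((600,a.shape[1]+b.shape[1],3),np.uint8); c[:a.shape[0],:a.shape[1]]=a; c[:b.shape[0],a.shape[1]:]=b
cv2.imwrite('pics/c1.png',c); print(c.shape,a.shape)
E
```

```text
(600, 787, 3) (600, 562, 3)
```

View pics/c1.png

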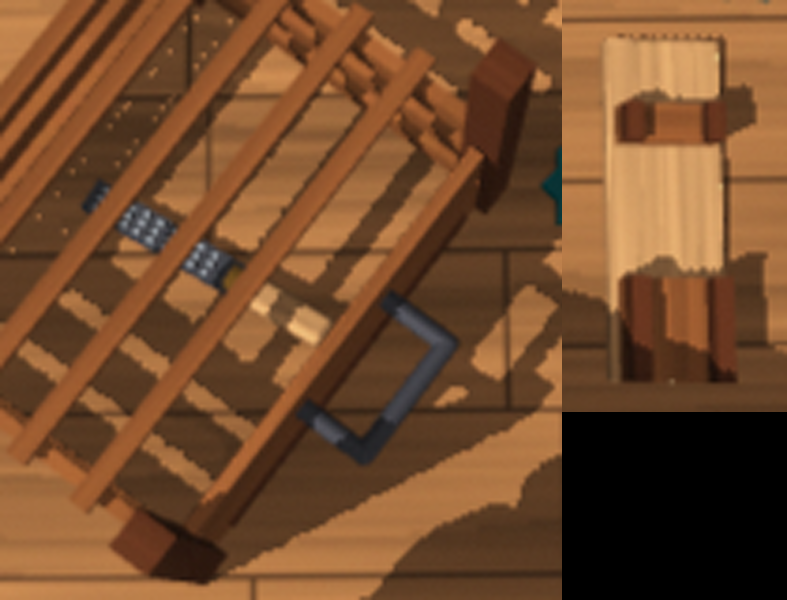

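The crop shows the rasp in the hood, with its blade tip at crop (95,195) and its pale handle ending near (325,335). The bar's ends are at (450,345) and (365,455), and the rest's trough is at the bottom. Next I'll work out positions.

```bash
python3 - <<'E'
from h import *
C=cam('top')
P=lambda u,v,z:onz(C,215+u/3.75,140+v/3.75,z)
Q=lambda u,v,z:onz(C,435+(u-562)/3.75,200+v/3.75,z)
np.set_printoptions(precision=4,suppress=True)
A,B=P(450,345,.115),P(365,455,.115); print('bar',A,B,(A+B)/2,np.linalg.norm(A-B))
S,T=P(476,160,.153),P(212,498,.153); print('shutter',S,T,(S+T)/2,np.linalg.norm(S-T))
h=(S-T); print('yaw of hood y',np.degrees(np.arctan2(h[1],h[0])),np.degrees(np.arctan2(*(A-B)[1::-1])))
t,e=P(93,195,.014),P(322,337,.015); print('rasp tip,end',t,e,np.linalg.norm(t-e), np.degrees(np.arctan2(*(t-e)[1::-1])))
for n,u,v,z in[('base tl',605,38,.012),('tr',722,38,.012),('trough floor bl',665,380,.03),('br',709,380,.03),('wall bl',628,380,.05),('br',737,380,.05),('saddle tl',617,98,.044),('tr',724,98,.044)]: print(n,Q(u,v,z)[:2])
for n,u,v in[('s1',375,189),('oct',420,170),('s2',485,186)]: print(n,onz(C,u,v,.012)[:2])
E
```

```text
bar [0.5671 0.0837 0.115 ] [0.4875 0.1461 0.115 ] [0.5273 0.1149 0.115 ] 0.10124364453567297
shutter [0.6945 0.0644 0.153 ] [0.4548 0.2524 0.153 ] [0.5747 0.1584 0.153 ] 0.3045777364278369
yaw of hood y -38.11507852524774 -38.10435510375263
rasp tip,end [0.7081 0.364  0.014 ] [0.5908 0.1812 0.015 ] 0.2172262220814548 57.302060332514955
base tl [ 0.6456 -0.2512]
tr [ 0.6445 -0.3432]
trough floor bl [ 0.3766 -0.2794]
br [ 0.3763 -0.3126]
wall bl [ 0.3768 -0.2456]
br [ 0.3761 -0.3267]
saddle tl [ 0.5919 -0.249 ]
tr [ 0.591  -0.3308]
s1 [ 0.7126 -0.0412]
oct [ 0.7694 -0.1776]
s2 [ 0.7176 -0.369 ]
```

```bash
cat >> h.py <<'E'
def plan(targets,o=None,vmax=.04,wmax=7.):
    """targets: list of (pos, R matrix or None); print rows in tool axes"""
    o=o or bot.get_obs(); p=np.array(o['ee_pos']); r=R.from_rotvec(o['tool_rot'])
    for pos,M in targets:
        pos=np.array(pos); g=r if M is None else R.from_matrix(M)
        w=(r.inv()*g).as_rotvec(degrees=True); n=int(np.ceil(max(np.linalg.norm(pos-p)/vmax,np.linalg.norm(w)/wmax,1)))
        print('->',np.round(pos,3),n,'rows')
        for k in range(n):
            d=r.inv().apply((pos-p)/(n-k)); w=(r.inv()*g).as_rotvec(degrees=True)/(n-k)
            d=np.round(d,4);w=np.round(w,2)
            print([float(x) for x in (*d,*w)],end=',' if k<n-1 else '\n'); p=p+r.apply(d); r=r*R.from_rotvec(w,degrees=True)
def ori(yaw,tilt,fy):
    """tool z tilted from down by `tilt` towards `yaw`; tool y horizontal at yaw fy-ish (deg)"""
    a=np.radians(yaw);t=np.radians(tilt);z=np.array([np.sin(t)*np.cos(a),np.sin(t)*np.sin(a),-np.cos(t)])
    b=np.radians(fy); y=np.array([np.cos(b),np.sin(b),0]); y-=z*(y@z); y/=np.linalg.norm(y)
    return np.c_[np.cross(y,z),y,z]
E
python3 - <<'E'
from h import *
M=ori(0,0,51.9)
plan([((.30,.30,.30),None),((.36,.18,.30),None),((.527,.115,.21),M)])
E
```

```text
-> [0.3 0.3 0.3] 7 rows
[-0.0289, -0.0253, -0.0099, 0.0, 0.0, 0.0],[-0.0289, -0.0253, -0.0099, 0.0, 0.0, 0.0],[-0.0289, -0.0253, -0.0098, 0.0, 0.0, 0.0],[-0.029, -0.0253, -0.0099, 0.0, 0.0, 0.0],[-0.0289, -0.0253, -0.0098, 0.0, 0.0, 0.0],[-0.029, -0.0253, -0.0099, 0.0, 0.0, 0.0],[-0.0289, -0.0253, -0.0098, 0.0, 0.0, 0.0]
-> [0.36 0.18 0.3 ] 4 rows
[-0.0229, -0.0245, 0.0, 0.0, 0.0, 0.0],[-0.0229, -0.0245, 0.0, 0.0, 0.0, 0.0],[-0.0229, -0.0245, 0.0, 0.0, 0.0, 0.0],[-0.0229, -0.0245, 0.0, 0.0, 0.0, 0.0]
-> [0.527 0.115 0.21 ] 6 rows
[-0.0298, -0.0025, 0.015, -0.01, 0.0, 3.6],[-0.0299, -0.0006, 0.015, -0.01, 0.0, 3.6],[-0.0298, 0.0013, 0.015, -0.01, 0.0, 3.6],[-0.0297, 0.0031, 0.015, -0.01, 0.0, 3.6],[-0.0294, 0.005, 0.015, -0.01, 0.0, 3.6],[-0.0291, 0.0069, 0.015, -0.01, 0.0, 3.61]
```

Emit:
carry_out(moves=[[[-0.029,-0.025,-0.01,0,0,0],[-0.029,-0.025,-0.01,0,0,0],[-0.029,-0.025,-0.01,0,0,0],[-0.029,-0.025,-0.01,0,0,0],[-0.029,-0.025,-0.01,0,0,0]]], jaw=0.5)

```text
clock: 0.57
ee_pos: [0.26, 0.3648, 0.2816]
tool_rot: [-0.449, -3.109, 0.0]
contact_force: [1.9, -0.5, 0.2]
grip_width: 0.496
finger_force: 0.0
```

Emit:
carry_out(moves=[[[-0.029,-0.025,-0.01,0,0,0],[-0.029,-0.025,-0.01,0,0,0],[-0.023,-0.0245,0,0,0,0],[-0.023,-0.0245,0,0,0,0],[-0.023,-0.0245,0,0,0,0]]])

```text
clock: 0.98
ee_pos: [0.3468, 0.2103, 0.3014]
tool_rot: [0.451, 3.109, 0.0]
contact_force: [0.7, -0.2, -0.6]
grip_width: 0.499
finger_force: 0.0
```

Emit:
carry_out(moves=[[[-0.023,-0.0245,0,0,0,0],[-0.03,-0.0025,0.015,0,0,3.6],[-0.03,-0.0006,0.015,0,0,3.6],[-0.03,0.0013,0.015,0,0,3.6],[-0.03,0.0031,0.015,0,0,3.6]]])

```text
clock: 1.4
ee_pos: [0.4747, 0.1372, 0.2406]
tool_rot: [0.842, 3.026, 0.0]
contact_force: [0.0, 1.4, 0.8]
grip_width: 0.5
finger_force: 0.0
```

Emit:
carry_out(moves=[[[-0.0294,0.005,0.015,0,0,3.6],[-0.029,0.007,0.015,0,0,3.6],[0,0,0,0,0,0],[0,0,0,0,0,0]]])

```text
clock: 1.73
ee_pos: [0.5296, 0.116, 0.2094]
tool_rot: [-1.026, -2.966, 0.002]
contact_force: [-0.6, 0.0, 0.0]
grip_width: 0.502
finger_force: 0.0
```

```bash
python3 - <<'E'
from h import *
o=bot.get_obs(); i=bot.get_image('wrist'); cv2.imwrite('pics/w1.png',i[:,:,::-1])
print(o['ee_pos'],R.from_rotvec(o['tool_rot']).as_matrix().round(3),o['joint_pos'],o['grip_width'])
E
```

```text
[0.52963849 0.11598533 0.20939446] [[-0.786  0.618 -0.004]
 [ 0.618  0.786 -0.   ]
 [ 0.003 -0.002 -1.   ]] [ 6.07807559e-02  2.54834000e-01 -3.95198209e-02  1.28001472e+00
 -2.90138289e-06  7.26969680e-01] 0.5023301903458375
```

View pics/w1.png

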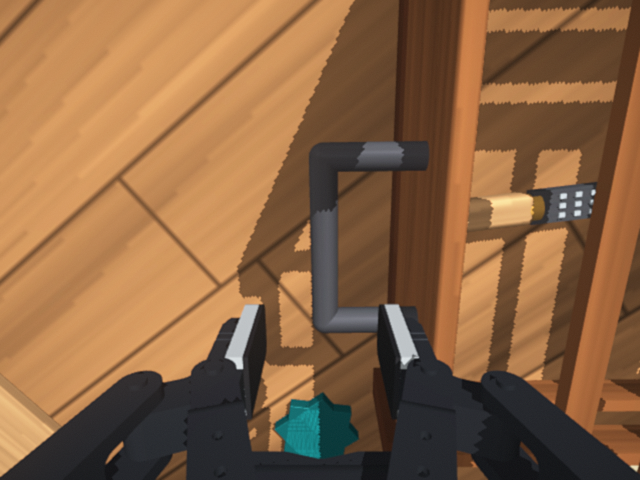

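The wrist view shows the bar upright at column 324 between rows 155 and 320, the shutter to its right, and the rasp handle at (500,210).

```bash
python3 - <<'E'
from h import *
C=cam('wrist')
a,b=onz(C,322,155,.11),onz(C,325,320,.11); m=(a+b)/2;d=(b-a);print(a,b,m,np.linalg.norm(d),np.degrees(np.arctan2(d[1],d[0])))
s=[onz(C,466,20,.153),onz(C,447,350,.153)];print(s)
e=onz(C,470,210,.02);j=onz(C,543,207,.02);print('rasp',e,j,np.degrees(np.arctan2(*(j-e)[1::-1])))
plan([((m[0],m[1],.089),ori(0,0,51.9))])
E
```

```text
[0.48642799 0.14850136 0.11      ] [0.57235649 0.08376884 0.11      ] [0.52939224 0.1161351  0.11      ] 0.1075825598065956 -36.99180967129793
[array([0.47576923, 0.23652363, 0.153     ]), array([0.61040282, 0.14025341, 0.153     ])]
rasp [0.60516791 0.21125744 0.02      ] [0.6401493  0.26006784 0.02      ] 54.37162600717189
-> [0.529 0.116 0.089] 4 rows
[-0.0002, 0.0, 0.0304, -0.02, -0.02, -0.0],[-0.0001, 0.0, 0.0304, -0.02, -0.02, -0.0],[-0.0002, 0.0, 0.0304, -0.02, -0.03, -0.0],[-0.0001, 0.0, 0.0303, -0.02, -0.02, -0.0]
```

Emit:
carry_out(moves=[[[0,0,0.03,0,0,0],[0,0,0.03,0,0,0],[0,0,0.03,0,0,0],[0,0,0.03,0,0,0],[0,0,0,0,0,0]]])

```text
clock: 2.2
ee_pos: [0.5255, 0.1169, 0.0874]
tool_rot: [-1.021, -2.964, 0.005]
contact_force: [-1.1, 0.6, -0.1]
grip_width: 0.502
finger_force: 0.0
```

Emit:
carry_out(moves=[[[0,0,0,0,0,0],[0,0,0,0,0,0],[0,0,0,0,0,0],[0,0,0,0,0,0],[0,0,0,0,0,0]]], jaw=0.0, grip_force=50)

```text
clock: 2.62
ee_pos: [0.5301, 0.1174, 0.0929]
tool_rot: [1.023, 2.968, 0.003]
contact_force: [0.8, 3.4, 4.4]
grip_width: 0.167
finger_force: 49.0
```

Emit:
carry_out(moves=[[[0,0,-0.01,0,0,0],[0,0,-0.02,0,0,0],[0,0,-0.02,0,0,0],[0,0,-0.02,0,0,0],[0,0,-0.02,0,0,0]]])

```text
clock: 3.03
ee_pos: [0.5299, 0.1174, 0.1813]
tool_rot: [-1.024, -2.97, -0.002]
contact_force: [10.0, 5.2, -15.6]
grip_width: 0.168
finger_force: 49.7
```

Emit:
carry_out(moves=[[[0,0,-0.02,0,0,0],[0,0,-0.02,0,0,0],[0,0,-0.02,0,0,0],[0,0,-0.02,0,0,0],[0,0,-0.02,0,0,0]]])

```text
clock: 3.45
ee_pos: [0.5299, 0.1174, 0.2811]
tool_rot: [-1.024, -2.969, -0.002]
contact_force: [9.4, 5.0, -15.2]
grip_width: 0.169
finger_force: 49.7
```

Emit:
carry_out(moves=[[[0,0,-0.015,0,0,0],[0,0,-0.008,0,0,0],[0,0,0,0,0,0],[0,0,0,0,0,0],[0,0,0,0,0,0]]])

```text
clock: 3.87
ee_pos: [0.53, 0.1174, 0.3054]
tool_rot: [1.024, 2.968, 0.003]
contact_force: [3.8, 5.3, 3.4]
grip_width: 0.166
finger_force: 51.6
```

Emit:
carry_out(moves=[[[0,0,0,0,0,0],[0,0,0,0,0,0],[0,0,0,0,0,0],[0,0,0,0,0,0]]], jaw=0.5)

```text
clock: 4.2
ee_pos: [0.5291, 0.1165, 0.3043]
tool_rot: [-1.026, -2.969, 0.001]
contact_force: [0.2, 0.0, 0.6]
grip_width: 0.501
finger_force: 0.0
```

Emit:
carry_out(moves=[[[0,0,-0.02,0,0,0],[0,0,-0.02,0,0,0],[0,0,-0.02,0,0,0],[0,-0.02,-0.01,0,0,0],[0,-0.03,0,0,0,0]]])

```text
clock: 4.62
ee_pos: [0.4994, 0.0779, 0.3755]
tool_rot: [1.022, 2.969, 0.001]
contact_force: [0.7, -0.5, -0.0]
grip_width: 0.497
finger_force: 0.0
```

```bash
python3 - <<'E'
from h import *
i=bot.get_image('scene'); cv2.imwrite('pics/s1.png',i[:,:,::-1]); o=bot.get_obs(); print(o['ee_pos'],o['joint_pos'])
cv2.imwrite('pics/t1.png',bot.get_image('top')[:,:,::-1])
a=cv2.imread('pics/s1.png')[100:380,200:480]; b=cv2.imread('pics/t1.png')[100:310,165:365]
c=np.zeros((560,800,3),np.uint8); c[:460,:460]=cv2.resize(a,(460,460)); b=cv2.resize(b,(340,357)); c[:357,460:]=b; cv2.imwrite('pics/c2.png',c)
E
```

```text
[0.49597958 0.07456055 0.37582308] [-0.01714003  0.17313093  0.2727396   1.66904815 -0.00186533  0.64700384]
```

View pics/c2.png

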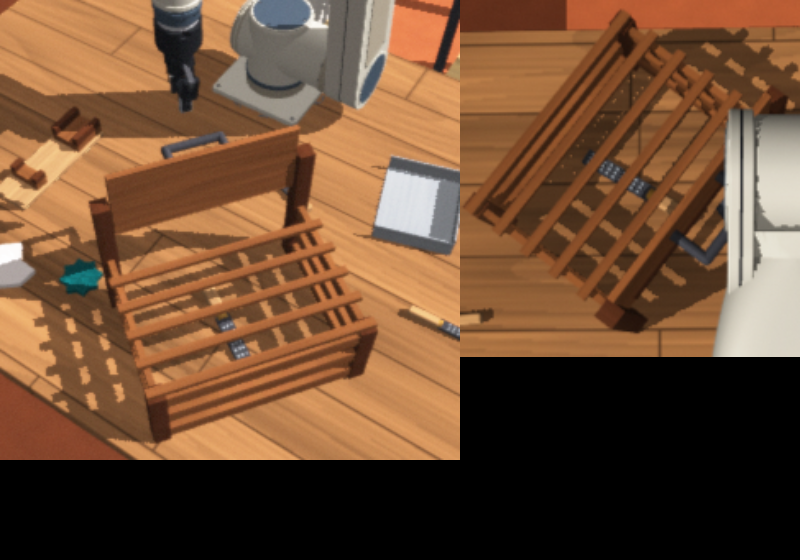

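The shutter is up at about 0.21 m and holding, and the rasp is still inside. Next I tilt the tool and look under the shutter.

```bash
python3 - <<'E'
from h import *
M=ori(53,50,145.5)
plan([((.46,.02,.28),M),((.525,.095,.09),M)])
E
```

```text
-> [0.46 0.02 0.28] 15 rows
[-0.0003, -0.0044, 0.0064, -2.61, -2.62, -5.75],[0.0004, -0.0047, 0.0062, -2.61, -2.62, -5.75],[0.0012, -0.0049, 0.0059, -2.61, -2.62, -5.75],[0.0019, -0.005, 0.0056, -2.61, -2.62, -5.75],[0.0027, -0.0051, 0.0053, -2.61, -2.63, -5.75],[0.0034, -0.005, 0.0049, -2.61, -2.63, -5.75],[0.0041, -0.0048, 0.0045, -2.61, -2.62, -5.75],[0.0048, -0.0046, 0.0041, -2.61, -2.63, -5.75],[0.0054, -0.0042, 0.0036, -2.62, -2.63, -5.75],[0.006, -0.0038, 0.0032, -2.61, -2.62, -5.75],[0.0064, -0.0033, 0.0028, -2.62, -2.63, -5.75],[0.0069, -0.0028, 0.0023, -2.61, -2.62, -5.75],[0.0072, -0.0021, 0.0019, -2.62, -2.63, -5.74],[0.0075, -0.0015, 0.0015, -2.61, -2.62, -5.75],[0.0076, -0.0008, 0.001, -2.62, -2.63, -5.74]
-> [0.525 0.095 0.09 ] 6 rows
[0.0137, -0.0008, 0.033, 0.0, 0.0, -0.0],[0.0137, -0.0007, 0.033, 0.0, 0.0, -0.0],[0.0137, -0.0008, 0.033, 0.0, 0.0, -0.0],[0.0137, -0.0007, 0.033, 0.0, 0.0, -0.0],[0.0136, -0.0008, 0.033, 0.0, 0.0, -0.0],[0.0137, -0.0007, 0.033, 0.0, 0.0, -0.0]
```

Emit:
carry_out(moves=[[[0,-0.0044,0.0064,-2.61,-2.62,-5.75],[0.0004,-0.0047,0.0062,-2.61,-2.62,-5.75],[0.0012,-0.0049,0.0059,-2.61,-2.62,-5.75],[0.0019,-0.005,0.0056,-2.61,-2.62,-5.75],[0.0027,-0.0051,0.0053,-2.61,-2.63,-5.75]]])

```text
clock: 5.13
ee_pos: [0.4856, 0.0594, 0.3422]
tool_rot: [0.217, 2.835, 0.2]
contact_force: [0.4, 0.1, 0.7]
grip_width: 0.506
finger_force: 0.0
```

Emit:
carry_out(moves=[[[0.0034,-0.005,0.0049,-2.61,-2.63,-5.75],[0.0041,-0.0048,0.0045,-2.61,-2.62,-5.75],[0.0048,-0.0046,0.0041,-2.61,-2.63,-5.75],[0.0054,-0.0042,0.0036,-2.62,-2.63,-5.75],[0.006,-0.0038,0.0032,-2.61,-2.62,-5.75]]])

```text
clock: 5.55
ee_pos: [0.473, 0.0408, 0.3107]
tool_rot: [-0.482, 2.512, 0.356]
contact_force: [0.5, -0.5, -0.5]
grip_width: 0.5
finger_force: 0.0
```

Emit:
carry_out(moves=[[[0.0064,-0.0033,0.0028,-2.62,-2.63,-5.75],[0.0069,-0.0028,0.0023,-2.61,-2.62,-5.75],[0.0072,-0.0021,0.0019,-2.62,-2.63,-5.74],[0.0075,-0.0015,0.0015,-2.61,-2.62,-5.75],[0.0076,-0.0008,0.001,-2.62,-2.63,-5.74]]])

```text
clock: 5.97
ee_pos: [0.4613, 0.0229, 0.28]
tool_rot: [-1.04, 2.078, 0.466]
contact_force: [0.7, 0.3, -0.4]
grip_width: 0.496
finger_force: 0.0
```

Emit:
carry_out(moves=[[[0.0137,-0.0008,0.033,0,0,0],[0.0137,-0.0008,0.033,0,0,0],[0.0137,-0.0008,0.033,0,0,0],[0.0137,-0.0008,0.033,0,0,0]]])

```text
clock: 6.3
ee_pos: [0.5041, 0.0721, 0.1511]
tool_rot: [-1.036, 2.084, 0.466]
contact_force: [0.2, -0.4, 0.1]
grip_width: 0.499
finger_force: 0.0
```

Emit:
carry_out(moves=[[[0.0137,-0.0008,0.033,0,0,0],[0.0137,-0.0008,0.033,0,0,0],[0,0,0,0,0,0],[0,0,0,0,0,0]]])

```text
clock: 6.63
ee_pos: [0.5237, 0.0973, 0.0871]
tool_rot: [-1.038, 2.086, 0.472]
contact_force: [0.5, -0.5, 0.4]
grip_width: 0.504
finger_force: 0.0
```

```bash
python3 - <<'E'
from h import *
o=bot.get_obs(); i=bot.get_image('wrist'); cv2.imwrite('pics/w2.png',i[:,:,::-1])
print(o['ee_pos'],R.from_rotvec(o['tool_rot']).as_matrix().round(3),o['joint_pos'],o['contact_force'])
E
```

```text
[0.52373569 0.09726025 0.08705126] [[-0.394 -0.797  0.458]
 [-0.522  0.604  0.602]
 [-0.757 -0.002 -0.654]] [-0.41583495  0.21287749 -0.79416284  0.30113305  0.82733075 -1.22329919] [ 0.52149907 -0.46670746  0.36921971]
```

View pics/w2.png

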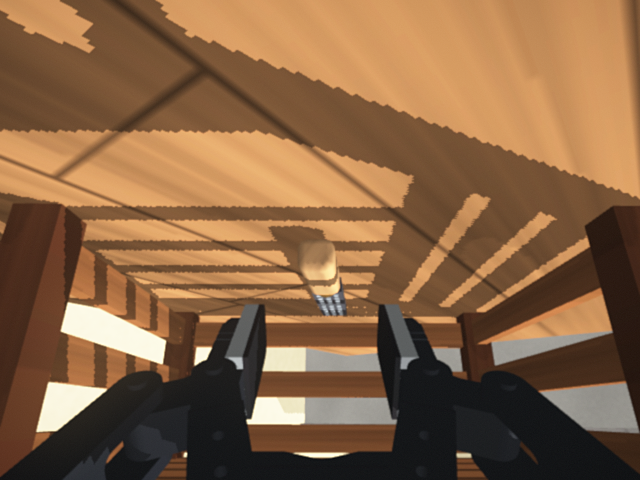

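The view is upside down, with the table at the top. The rasp handle's end face is at about (319,258), the handle-to-blade joint near (328,291), and the blade runs to (337,313).

```bash
python3 - <<'E'
from h import *
C=cam('wrist')
e=onz(C,319,258,.015);j=onz(C,328,291,.024);t=onz(C,337,313,.014)
print(e,j,t); d=j-e; print(np.hypot(*d[:2]),np.degrees(np.arctan2(d[1],d[0]))); d=t-e; print(np.hypot(*d[:2]),np.degrees(np.arctan2(d[1],d[0])))
C=cam('top')
i=cv2.imread('pics/top0.png')
# handle by colour in first top picture
hs=cv2.cvtColor(i[195:240,235:305],cv2.COLOR_BGR2HSV); m=((hs[...,1]<110)&(hs[...,2]>150)).astype(np.uint8)
v,u=np.nonzero(m); print(len(u),u.mean()+235,v.mean()+195,onz(C,u.mean()+235,v.mean()+195,.024))
E
```

```text
[0.60284543 0.19783735 0.015     ] [0.63161773 0.24828028 0.024     ] [0.69896474 0.35755126 0.014     ]
0.05807180137918956 60.2998679039379
0.1864066938617976 58.95955495611602
7 259.7142857142857 203.85714285714286 [0.66876765 0.30254211 0.024     ]
```

```bash
python3 - <<'E'
from h import *
M=ori(54,50,147.5); a=np.array([.537,.843])
g=np.array([.616,.223]); b=g-.075*a
plan([((b[0],b[1],.035),M),((g[0],g[1],.011),M)],vmax=.025)
E
```

```text
-> [0.576 0.16  0.035] 4 rows
[-0.0032, -0.0006, 0.0241, -0.26, -0.2, -0.71],[-0.0031, -0.0008, 0.0242, -0.26, -0.2, -0.71],[-0.003, -0.0009, 0.0241, -0.27, -0.2, -0.71],[-0.0029, -0.0011, 0.0242, -0.26, -0.2, -0.7]
-> [0.616 0.223 0.011] 4 rows
[-0.0075, 0.0009, 0.0182, -0.0, -0.0, -0.0],[-0.0074, 0.0009, 0.0182, -0.0, -0.0, -0.0],[-0.0075, 0.0008, 0.0182, -0.0, -0.0, -0.0],[-0.0074, 0.0009, 0.0181, -0.0, -0.0, -0.0]
```

Emit:
carry_out(moves=[[[-0.0032,-0.0006,0.0241,-0.26,-0.2,-0.7],[-0.0031,-0.0008,0.0242,-0.26,-0.2,-0.7],[-0.003,-0.0009,0.0241,-0.26,-0.2,-0.7],[-0.003,-0.001,0.0242,-0.26,-0.2,-0.7],[0,0,0,0,0,0]]], jaw=0.8)

```text
clock: 7.1
ee_pos: [0.5779, 0.1602, 0.0354]
tool_rot: [-1.091, 2.038, 0.467]
contact_force: [-0.8, -0.7, -0.6]
grip_width: 0.803
finger_force: 0.0
```

Emit:
carry_out(moves=[[[-0.0075,0.0009,0.0182,0,0,0],[-0.0075,0.0009,0.0182,0,0,0],[0,0,0,0,0,0]]])

```text
clock: 7.35
ee_pos: [0.598, 0.1916, 0.0247]
tool_rot: [-1.091, 2.038, 0.467]
contact_force: [-0.3, -0.1, 0.4]
grip_width: 0.804
finger_force: 0.0
```

```bash
python3 - <<'E'
from h import *
o=bot.get_obs(); i=bot.get_image('wrist'); cv2.imwrite('pics/w3.png',i[:,:,::-1])
print(o['ee_pos'],o['joint_pos'],o['contact_force'])
E
```

```text
[0.59799784 0.19160251 0.02467753] [-0.16092863  0.41267266 -0.78329137 -0.12278928  0.7521725  -0.94349203] [-0.28126007 -0.11912664  0.37175992]
```

View pics/w3.png

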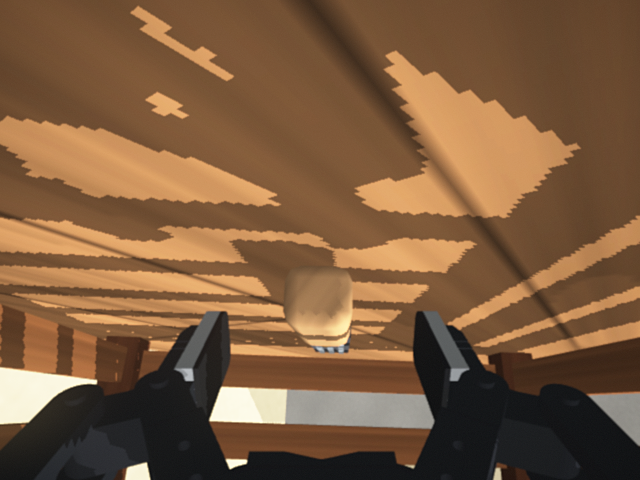

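The handle's end face is centred between the pads at about (319,297), and its lower edge is at row 268.

```bash
python3 - <<'E'
from h import *
C=cam('wrist')
for v,z in((268,.003),(297,.015),(325,.027)): print(onz(C,319,v,z))
E
```

```text
[0.59860844 0.19153319 0.003     ]
[0.59881443 0.19258164 0.015     ]
[0.59625396 0.18965821 0.027     ]
```

Emit:
carry_out(moves=[[[-0.0056,0.0006,0.0138,0,0,0],[-0.0056,0.0006,0.0138,0,0,0],[-0.0056,0.0006,0.0138,0,0,0],[0,0,0,0,0,0]]])

```text
clock: 7.73
ee_pos: [0.6205, 0.2268, 0.0106]
tool_rot: [-1.09, 2.039, 0.467]
contact_force: [-0.1, 0.1, -0.3]
grip_width: 0.797
finger_force: 0.0
```

Emit:
carry_out(moves=[[[0,0,0,0,0,0],[0,0,0,0,0,0],[0,0,0,0,0,0],[0,0,0,0,0,0],[0,0,0,0,0,0]]], jaw=0.0, grip_force=40)

```text
clock: 8.15
ee_pos: [0.6197, 0.2261, 0.0102]
tool_rot: [-1.089, 2.04, 0.467]
contact_force: [-3.5, -4.5, 5.8]
grip_width: 0.297
finger_force: 40.7
```

```bash
python3 - <<'E'
from h import *
o=bot.get_obs(); print(o['grip_width'],o['joint_pos'])
p=o['ee_pos']
plan([((p[0]-.12,p[1]-.27,.015),None)],vmax=.022)
E
```

```text
0.29705703076996376 [-0.08202927  0.46551549 -0.75642572 -0.20977455  0.71187589 -0.85012609]
-> [ 0.5   -0.044  0.015] 14 rows
[0.0132, -0.0039, -0.016, 0.0, 0.0, 0.0],[0.0132, -0.0039, -0.016, 0.0, 0.0, 0.0],[0.0131, -0.0039, -0.016, 0.0, 0.0, 0.0],[0.0132, -0.0039, -0.016, 0.0, 0.0, 0.0],[0.0131, -0.004, -0.016, 0.0, 0.0, 0.0],[0.0132, -0.0039, -0.016, 0.0, 0.0, 0.0],[0.0131, -0.004, -0.0161, 0.0, 0.0, 0.0],[0.0132, -0.0039, -0.016, 0.0, 0.0, 0.0],[0.0131, -0.004, -0.0161, 0.0, 0.0, 0.0],[0.0132, -0.0039, -0.016, 0.0, 0.0, 0.0],[0.0131, -0.004, -0.0161, 0.0, 0.0, 0.0],[0.0132, -0.0039, -0.016, 0.0, 0.0, 0.0],[0.0131, -0.004, -0.0161, 0.0, 0.0, 0.0],[0.0132, -0.0039, -0.016, 0.0, 0.0, 0.0]
```

Emit:
carry_out(moves=[[[0.0125,-0.0039,-0.0165,0,0,0],[0.0132,-0.0039,-0.016,0,0,0],[0.0132,-0.0039,-0.016,0,0,0],[0.0132,-0.0039,-0.016,0,0,0],[0.0132,-0.0039,-0.016,0,0,0]]])

```text
clock: 8.57
ee_pos: [0.5756, 0.1296, 0.0115]
tool_rot: [-1.09, 2.041, 0.468]
contact_force: [0.0, -0.2, -2.0]
grip_width: 0.296
finger_force: 40.4
```

Emit:
carry_out(moves=[[[0.0132,-0.0039,-0.016,0,0,0],[0.0132,-0.0039,-0.016,0,0,0],[0.0132,-0.0039,-0.016,0,0,0],[0.0132,-0.0039,-0.016,0,0,0],[0.0132,-0.0039,-0.016,0,0,0]]])

```text
clock: 8.98
ee_pos: [0.5327, 0.0331, 0.013]
tool_rot: [-1.09, 2.042, 0.468]
contact_force: [0.3, 0.3, -4.4]
grip_width: 0.299
finger_force: 40.2
```

Emit:
carry_out(moves=[[[0.0132,-0.0039,-0.016,0,0,0],[0.0132,-0.0039,-0.016,0,0,0],[0.0132,-0.0039,-0.016,0,0,0],[0.0132,-0.0039,-0.016,0,0,0],[0,0,0,0,0,0]]])

```text
clock: 9.4
ee_pos: [0.4989, -0.0465, 0.0141]
tool_rot: [-1.088, 2.043, 0.465]
contact_force: [0.1, 0.1, -3.8]
grip_width: 0.3
finger_force: 40.1
```

```bash
python3 - <<'E'
from h import *
o=bot.get_obs(); print(o['ee_pos'],o['joint_pos'],o['contact_force'],o['grip_width'])
cv2.imwrite('pics/w4.png',bot.get_image('wrist')[:,:,::-1])
E
```

```text
[ 0.49887702 -0.04648978  0.01406917] [-0.75360279  0.43831508 -0.71499208  0.55743874  0.86275538 -1.79684179] [ 0.11141619  0.08659811 -3.81672957] 0.30040104183236943
```

View pics/w4.png

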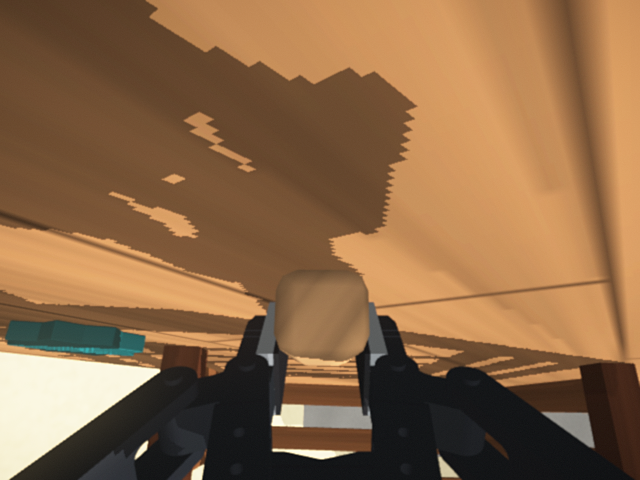

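The handle is held squarely, with its end face at (320,312), and the rasp is lifted just off the table. I'll lower it and let go.

Emit:
carry_out(moves=[[[0.0015,0,0.0013,0,0,0],[0.0015,0,0.0013,0,0,0],[0,0,0,0,0,0],[0,0,0,0,0,0]]])

```text
clock: 9.78
ee_pos: [0.4995, -0.0423, 0.0107]
tool_rot: [-1.091, 2.039, 0.469]
contact_force: [0.5, -0.7, -0.4]
grip_width: 0.298
finger_force: 40.2
```

Emit:
carry_out(moves=[[[0,0,0,0,0,0],[0,0,0,0,0,0],[0,0,0,0,0,0],[0,0,0,0,0,0],[0,0,0,0,0,0]]], jaw=0.6)

```text
clock: 10.2
ee_pos: [0.4994, -0.0429, 0.0106]
tool_rot: [-1.09, 2.04, 0.468]
contact_force: [0.7, -0.1, -0.0]
grip_width: 0.6
finger_force: 0.0
```

Emit:
carry_out(moves=[[[0,0,-0.02,0,0,0],[0,0,-0.03,0,0,0],[0,0,-0.03,0,0,0],[0,0,-0.03,0,0,0],[0,0,-0.03,0,0,0]]])

```text
clock: 10.62
ee_pos: [0.4353, -0.1301, 0.1017]
tool_rot: [-1.09, 2.04, 0.468]
contact_force: [0.9, -0.2, -0.8]
grip_width: 0.6
finger_force: 0.0
```

```bash
python3 - <<'E'
from h import *
o=bot.get_obs(); print(o['ee_pos'],o['joint_pos'])
cv2.imwrite('pics/t2.png',bot.get_image('top')[:,:,::-1])
i=cv2.imread('pics/t2.png')[130:370,230:530]; cv2.imwrite('pics/c3.png',cv2.resize(i,None,fx=2.5,fy=2.5,interpolation=cv2.INTER_CUBIC))
# target above: vertical tool above blade
a=np.array([.537,.843]); b=np.array([.495,-.053])+.105*a; print(b)
plan([((b[0]-.01,b[1]-.01,.16),ori(0,0,147.5))])
E
```

```text
[ 0.43531577 -0.13012123  0.10167842] [-0.99600184  0.34183784 -0.55829598  1.07321667  0.79812884 -2.14921469]
[0.551385 0.035515]
-> [0.541 0.026 0.16 ] 8 rows
[-0.0208, 0.0002, 0.0138, -0.36, 6.23, -0.15],[-0.0221, 0.0, 0.0115, -0.36, 6.23, -0.15],[-0.0232, -0.0001, 0.009, -0.36, 6.24, -0.14],[-0.0241, -0.0002, 0.0064, -0.36, 6.23, -0.15],[-0.0246, -0.0003, 0.0038, -0.36, 6.24, -0.14],[-0.0249, -0.0004, 0.001, -0.36, 6.23, -0.15],[-0.0249, -0.0005, -0.0016, -0.37, 6.24, -0.14],[-0.0246, -0.0004, -0.0044, -0.36, 6.23, -0.15]
```

View pics/c3.png

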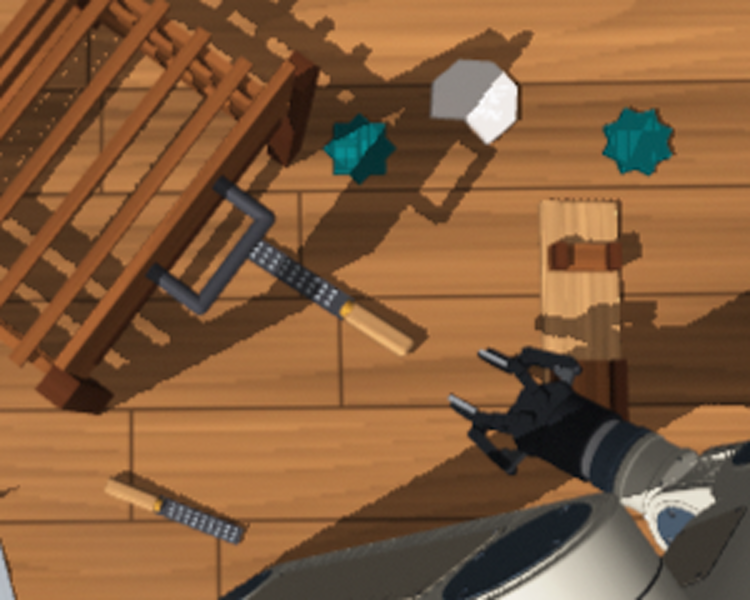

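The rasp lies free on the table in front of the hood, with its handle end at crop (412,350), the ferrule at (345,310), and its tip hidden under the bar near (255,245). The rest, tiles and shutter look unchanged.

```bash
python3 - <<'E'
from h import *
C=cam('top'); P=lambda u,v,z:onz(C,230+u/2.5,130+v/2.5,z)
e=P(408,350,.018);j=P(345,310,.02); m=P(298,277,.014); print(e,j,m)
d=j-e;print(np.hypot(*d[:2]),np.degrees(np.arctan2(d[1],d[0])))
d=m-e;print(np.hypot(*d[:2]),np.degrees(np.arctan2(d[1],d[0])))
b=(e+.14*d/np.linalg.norm(d[:2]))[:2]; print('blade',b)
M=ori(57.5,25,147.5); z=M[:,2]
# stand 0.1 m back along the tool axis
plan([(np.r_[b,.006]-.11*z,M)])
E
```

```text
[ 0.46889358 -0.0871287   0.018     ] [ 0.51627636 -0.01483244  0.02      ] [0.55665364 0.03891145 0.014     ]
0.08644000714815957 56.759273349821434
0.15358367345556004 55.15102658732962
blade [0.54889172 0.02776386]
-> [ 0.524 -0.011  0.106] 4 rows
[-0.0246, -0.0009, 0.0287, -0.75, 6.22, -0.13],[-0.0276, -0.0013, 0.0258, -0.75, 6.22, -0.12],[-0.0302, -0.0016, 0.0227, -0.75, 6.22, -0.13],[-0.0324, -0.002, 0.0192, -0.75, 6.22, -0.12]
```

Emit:
carry_out(moves=[[[-0.0246,-0.0009,0.0287,-0.75,6.22,-0.13],[-0.0276,-0.0013,0.0258,-0.75,6.22,-0.13],[-0.0302,-0.0016,0.0227,-0.75,6.22,-0.13],[-0.0324,-0.002,0.0192,-0.75,6.22,-0.13],[0,0,0,0,0,0]]])

```text
clock: 11.08
ee_pos: [0.5167, -0.014, 0.1061]
tool_rot: [-1.316, 2.356, 0.325]
contact_force: [0.1, 0.0, -0.0]
grip_width: 0.597
finger_force: 0.0
```

```bash
python3 - <<'E'
from h import *
o=bot.get_obs(); i=bot.get_image('wrist')[:,:,::-1].copy(); cv2.imwrite('pics/w5.png',i)
print(o['ee_pos'],R.from_rotvec(o['tool_rot']).as_matrix().round(3))
C=cam('wrist',o)
print([proj(C,p) for p in ([.469,-.087,.015],[.516,-.015,.015],[.549,.0278,.009],[.589,.095,.009])])
hs=cv2.cvtColor(i,cv2.COLOR_BGR2HSV)
m=((hs[...,1]<70)).astype(np.uint8); m[330:]=0   # grey iron
m=cv2.morphologyEx(m,cv2.MORPH_CLOSE,np.ones((9,9)))
n,l,s,c=cv2.connectedComponentsWithStats(m)
for k in range(1,n):
    if s[k][4]>400: print(s[k],c[k],cv2.minAreaRect(np.argwhere(l==k)[:,::-1].astype(np.float32)))
E
```

```text
[ 0.51673753 -0.01402113  0.10606037] [[-0.464 -0.851  0.245]
 [-0.753  0.524  0.397]
 [-0.466 -0.001 -0.885]]
[(np.float64(325.5347802273655), np.float64(0.7575237785900981)), (np.float64(320.1525822657204), np.float64(177.11565657896261)), (np.float64(311.55918791611725), np.float64(238.63833074308715)), (np.float64(314.7309896740297), np.float64(308.7708294638551))]
[ 292  171   52  145 5295] [313.38451369 248.89216242] ((311.136962890625, 244.72067260742188), (51.05030822753906, 143.22244262695312), 5.572197437286377)
[209 307  45  23 676] [235.96005917 320.01331361] ((231.0, 318.0), (44.0, 22.0), 0.0)
[390 306  45  24 684] [406.60964912 319.84210526] ((412.0, 317.5), (44.0, 23.0), 0.0)
```

View pics/w5.png

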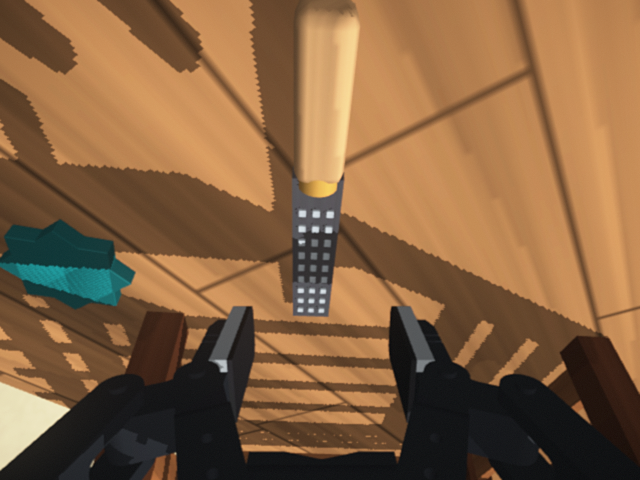

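The blade runs from about (319,180) down to the tip at (311,316), and the handle sits above it along column 325. Both lie between the fingers.

```bash
python3 - <<'E'
from h import *
o=bot.get_obs();C=cam('wrist',o)
t=onz(C,311,316,.012);s=onz(C,318,197,.014);e=onz(C,328,4,.02)
print(t,s,e); d=(t-e)[:2];L=np.linalg.norm(d);print(L,np.degrees(np.arctan2(d[1],d[0])),np.linalg.norm((t-s)[:2]))
d/=L; b=((t[:2]-.085*d)+(e[:2]+.14*d))/2; print(b,t[:2]-.085*d,e[:2]+.14*d)
yaw=np.degrees(np.arctan2(d[1],d[0])); M=ori(yaw,25,yaw+90); z=M[:,2]
q=b+.004*d; plan([(np.r_[q,.006]-.05*z,M),(np.r_[q,.006],M)],vmax=.025)
E
```

```text
[0.59189636 0.09480015 0.012     ] [ 0.52242304 -0.00601295  0.014     ] [ 0.46590993 -0.08918748  0.02      ]
0.22298885506791624 55.59841654882966 0.12243293587451669
[0.54444037 0.02549653] [0.54387223 0.02466683] [0.54500851 0.02632622]
-> [0.535 0.011 0.051] 3 rows
[-0.0017, -0.0008, 0.0211, 0.43, 0.98, 0.79],[-0.002, -0.0006, 0.021, 0.43, 0.98, 0.79],[-0.0024, -0.0004, 0.021, 0.42, 0.97, 0.8]
-> [0.547 0.029 0.006] 3 rows
[-0.0, -0.0, 0.0167, 0.0, 0.0, -0.0],[-0.0, -0.0, 0.0167, 0.0, 0.0, -0.0],[-0.0, -0.0, 0.0166, 0.0, 0.0, -0.0]
```

Emit:
carry_out(moves=[[[-0.0017,-0.0008,0.021,0.43,0.98,0.79],[-0.002,-0.0006,0.021,0.43,0.98,0.79],[-0.0024,-0.0004,0.021,0.43,0.98,0.79],[0,0,0.0167,0,0,0],[0,0,0.0167,0,0,0]]])

```text
clock: 11.55
ee_pos: [0.5408, 0.0165, 0.0184]
tool_rot: [-1.263, 2.434, 0.286]
contact_force: [0.0, -0.6, 0.4]
grip_width: 0.598
finger_force: 0.0
```

Emit:
carry_out(moves=[[[0,0,0.012,0,0,0],[0,0,0.0045,0,0,0],[0,0,0,0,0,0]]])

```text
clock: 11.8
ee_pos: [0.5444, 0.022, 0.0034]
tool_rot: [-1.263, 2.436, 0.287]
contact_force: [-0.4, 0.1, 0.4]
grip_width: 0.601
finger_force: 0.0
```

Emit:
carry_out(moves=[[[0,0,0,0,0,0],[0,0,0,0,0,0],[0,0,0,0,0,0],[0,0,0,0,0,0],[0,0,0,0,0,0]]], jaw=0.0, grip_force=60)

```text
clock: 12.22
ee_pos: [0.5455, 0.0218, 0.0054]
tool_rot: [-1.263, 2.434, 0.282]
contact_force: [-4.4, -4.4, 6.6]
grip_width: 0.309
finger_force: 59.5
```

```bash
python3 - <<'E'
from h import *
o=bot.get_obs(); print(o['joint_pos']); p=o['ee_pos']; print(p)
plan([((p[0]-.02,p[1]-.03,.07),None)],vmax=.02)
E
```

```text
[-0.34226385  0.35079188 -0.58389395  0.5141644   0.41950319 -1.27387753]
[0.54551695 0.02181178 0.00539983]
-> [ 0.526 -0.008  0.07 ] 4 rows
[0.0014, -0.0002, -0.0184, 0.0, 0.0, 0.0],[0.0013, -0.0002, -0.0185, 0.0, 0.0, 0.0],[0.0014, -0.0002, -0.0184, 0.0, 0.0, 0.0],[0.0013, -0.0002, -0.0185, 0.0, 0.0, 0.0]
```

Emit:
carry_out(moves=[[[0.0014,0,-0.0184,0,0,0],[0.0014,0,-0.0184,0,0,0],[0.0014,0,-0.0184,0,0,0],[0.0014,0,-0.0184,0,0,0],[0,0,0,0,0,0]]])

```text
clock: 12.63
ee_pos: [0.5253, -0.0085, 0.0715]
tool_rot: [-1.263, 2.432, 0.28]
contact_force: [1.7, 0.0, -2.9]
grip_width: 0.306
finger_force: 60.8
```

```bash
python3 - <<'E'
from h import *
o=bot.get_obs(); print(o['ee_pos'],o['contact_force'],o['torque'],o['grip_width'])
C=cam('wrist',o); i=bot.get_image('wrist')[:,:,::-1].copy(); cv2.imwrite('pics/w6.png',i)
# pale handle: slope of its middle line and widths
hs=cv2.cvtColor(i,cv2.COLOR_BGR2HSV)
W=R.from_rotvec(o['tool_rot']).as_matrix(); print(W.round(3))
d=np.array([.565,.825,0]);b=o['ee_pos']+.0024*d+np.array([0,0,.0036])
for s in(-.055,.085,-.14): print(proj(C,b+s*d+[0,0,.005]))
m=(hs[...,1]<70).astype(np.uint8); m[300:]=0; m=cv2.morphologyEx(m,cv2.MORPH_CLOSE,np.ones((9,9)))
n,l,s,c=cv2.connectedComponentsWithStats(m)
for k in range(1,n):
    if s[k][4]>400: print(s[k],c[k])
plan([((.49,-.15,.14),ori(28,25,118)),((.505,-.292,.14),ori(0,25,90))],vmax=.03)
E
```

```text
[ 0.52532216 -0.00854568  0.07154747] [ 1.66973911  0.01221355 -2.91385284] [-0.60445355  0.28943465 -0.03033611] 0.30567484776803805
[[-0.521 -0.818  0.244]
 [-0.741  0.575  0.346]
 [-0.423 -0.    -0.906]]
(np.float64(316.6110997207311), np.float64(238.00419262177522))
(np.float64(321.9298356105979), np.float64(435.7482525762406))
(np.float64(305.37110294284037), np.float64(-179.88506579576762))
[ 273  251   95   49 1603] [321.00873362 285.23268871]
-> [ 0.49 -0.15  0.14] 6 rows
[0.0157, -0.0088, -0.0202, 1.9, -0.0, 4.06],[0.015, -0.0106, -0.0198, 1.9, -0.0, 4.06],[0.0142, -0.0122, -0.0195, 1.9, -0.0, 4.05],[0.0132, -0.0138, -0.019, 1.89, -0.0, 4.06],[0.0122, -0.0154, -0.0185, 1.9, -0.0, 4.05],[0.0111, -0.0168, -0.018, 1.89, -0.0, 4.06]
-> [ 0.505 -0.292  0.14 ] 5 rows
[0.0097, -0.0265, -0.0045, 2.37, -0.0, 5.07],[0.0073, -0.0274, -0.0034, 2.37, -0.0, 5.08],[0.0048, -0.0281, -0.0023, 2.37, -0.0, 5.07],[0.0024, -0.0284, -0.0011, 2.36, -0.0, 5.08],[-0.0002, -0.0286, 0.0001, 2.37, -0.0, 5.07]
```

Emit:
carry_out(moves=[[[0.0157,-0.0088,-0.0202,1.9,0,4.06],[0.015,-0.0106,-0.0198,1.9,0,4.06],[0.0142,-0.0122,-0.0195,1.9,0,4.06],[0.0132,-0.0138,-0.019,1.9,0,4.06],[0.0122,-0.0154,-0.0185,1.9,0,4.06]]])

```text
clock: 13.1
ee_pos: [0.4949, -0.1259, 0.1263]
tool_rot: [-0.756, 2.613, 0.172]
contact_force: [-0.2, -0.4, -3.3]
grip_width: 0.309
finger_force: 60.7
```

Emit:
carry_out(moves=[[[0.0111,-0.0168,-0.018,1.9,0,4.06],[0.0097,-0.0265,-0.0045,2.37,0,5.07],[0.0073,-0.0274,-0.0034,2.37,0,5.07],[0.0048,-0.0281,-0.0023,2.37,0,5.07],[0.0024,-0.0284,-0.0011,2.37,0,5.07]]])

```text
clock: 13.52
ee_pos: [0.5016, -0.2636, 0.1373]
tool_rot: [-0.126, 2.706, 0.031]
contact_force: [0.4, 0.4, -4.5]
grip_width: 0.305
finger_force: 60.7
```

Emit:
carry_out(moves=[[[0,-0.0286,0,2.37,0,5.07],[0,0,0,0,0,0],[0,0,0,0,0,0],[0,0,0,0,0,0]]])

```text
clock: 13.85
ee_pos: [0.5043, -0.2901, 0.1372]
tool_rot: [-0.003, 2.709, 0.005]
contact_force: [-0.3, 0.4, -3.3]
grip_width: 0.306
finger_force: 60.7
```

```bash
python3 - <<'E'
from h import *
o=bot.get_obs(); print(o['ee_pos'],o['contact_force'],o['joint_pos'],R.from_rotvec(o['tool_rot']).as_matrix().round(3))
C=cam('wrist',o); i=bot.get_image('wrist')[:,:,::-1].copy(); cv2.imwrite('pics/w7.png',i)
t=bot.get_image('top')[:,:,::-1].copy(); cv2.imwrite('pics/t3.png',t)
# rest reference: dark red-brown trough walls in the wrist picture; print row profiles
for n,p in(('trough rear L',[.376,-.292+.024,.05]),('R',[.376,-.292-.024,.05]),('front L',[.456,-.268,.05]),('front R',[.456,-.316,.05]),('base rL',[.376,-.247,.012])): print(n,np.round(proj(C,p)))
for v in (20,60,100,140,180,220): print(v,[tuple(int(x) for x in i[v,u]) for u in range(180,470,12)])
E
```

```text
[ 0.50428159 -0.2901353   0.13719881] [-0.34563245  0.36236073 -3.31588927] [-0.828177    0.16683641 -0.43729854  0.66682816  0.31644929 -0.7819431 ] [[-0.908 -0.003  0.419]
 [-0.001  1.     0.004]
 [-0.419  0.003 -0.908]]
trough rear L [ 390. -122.]
R [ 246. -123.]
front L [370. 106.]
front R [267. 106.]
base rL [ 430. -125.]
20 [(39, 61, 89), (39, 62, 90), (40, 62, 91), (40, 63, 91), (41, 64, 93), (24, 36, 62), (56, 81, 112), (58, 88, 119), (61, 90, 120), (56, 84, 113), (57, 82, 113), (55, 81, 109), (51, 76, 104), (52, 77, 103), (56, 83, 113), (62, 92, 125), (59, 86, 117), (52, 78, 104), (25, 39, 65), (26, 38, 64), (41, 66, 116), (75, 122, 175), (77, 124, 176), (76, 122, 175), (75, 122, 174)]
60 [(42, 67, 97), (43, 67, 98), (43, 68, 98), (43, 68, 100), (43, 66, 95), (37, 59, 85), (51, 75, 101), (59, 90, 121), (61, 92, 124), (60, 87, 117), (59, 86, 117), (57, 82, 112), (55, 80, 107), (55, 79, 105), (60, 90, 119), (65, 95, 128), (57, 86, 117), (51, 75, 99), (43, 69, 120), (44, 69, 122), (75, 120, 169), (74, 118, 169), (73, 118, 168), (74, 120, 170), (74, 119, 170)]
100 [(43, 69, 102)
[... 851 characters left out ...]
, 93, 135), (36, 57, 80), (108, 160, 212), (60, 88, 120), (64, 94, 127), (60, 89, 119), (62, 90, 121), (56, 84, 113), (58, 85, 114), (59, 89, 119), (64, 95, 127), (52, 76, 103), (126, 184, 232), (62, 99, 143), (62, 98, 143), (61, 98, 141), (62, 100, 143), (62, 101, 142), (62, 99, 144), (63, 100, 144)]
220 [(49, 79, 114), (92, 147, 206), (93, 148, 208), (92, 147, 208), (93, 150, 208), (94, 150, 209), (51, 82, 117), (121, 178, 227), (56, 84, 113), (62, 94, 127), (58, 88, 119), (61, 91, 123), (59, 86, 116), (56, 84, 115), (62, 92, 124), (63, 92, 123), (131, 192, 235), (136, 199, 240), (99, 156, 214), (98, 154, 214), (97, 155, 213), (96, 154, 212), (96, 153, 212), (96, 153, 213), (97, 154, 214)]
```

```bash
python3 - <<'E'
from h import *
o=bot.get_obs(); C=cam('wrist',o); i=cv2.imread('pics/w7.png')
for v in range(120,260,15):
    u=np.nonzero((i[v,200:450].astype(int)[:,0]>105))[0]+200
    if len(u)>3: print(v,u.min(),u.max(),onz(C,u.min(),v,.012)[:2],onz(C,u.max(),v,.012)[:2])
# wall inner/outer in rows 20-100: red-ness ratio R/G
for v in(20,50,80,95):
    r=i[v,180:470].astype(int); print(v,[(int(u)+180) for u in np.nonzero(r[:,2]>1.62*r[:,1])[0]][:400:6])
# base +x edge / saddle in top image
T=cv2.imread('pics/t3.png'); C=cam('top')
for v in (213,217,221):
    u=np.nonzero(T[v,430:500,0]>105)[0]+430
    if len(u): print('top',v,u.min(),u.max(),onz(C,u.min()-.5,v,.012)[:2],onz(C,u.max()+.5,v,.012)[:2])
c=np.nonzero(T[195:320,465,0]>105)[0]+195; print(c, onz(C,465,c.min()-.5,.012))
E
```

```text
120 250 402 [ 0.48278939 -0.33183813] [ 0.48259012 -0.24395986]
135 251 399 [ 0.49235015 -0.33233499] [ 0.49215666 -0.24444358]
150 252 397 [ 0.50244525 -0.33285962] [ 0.50225656 -0.2443435 ]
165 254 394 [ 0.51311946 -0.33278679] [ 0.51293852 -0.24486606]
180 255 391 [ 0.52442692 -0.33335585] [ 0.52425282 -0.24541955]
195 257 389 [ 0.53642288 -0.33329372] [ 0.53625604 -0.24534008]
210 258 387 [ 0.54917501 -0.33391454] [ 0.54901464 -0.24525562]
225 366 384 [ 0.56262538 -0.2586552 ] [ 0.56260346 -0.2458757 ]
240 349 382 [ 0.57714263 -0.27001745] [ 0.57710353 -0.24580355]
255 301 363 [ 0.59270163 -0.30569226] [ 0.59263068 -0.25863463]
20 [237, 393, 399, 405, 411, 417, 423]
50 [241, 390, 396, 402, 408, 414]
80 [245, 386, 392, 398, 404, 410]
95 [245, 251, 389, 395, 401, 407]
top 213 462 463 [ 0.63644983 -0.29513822] [ 0.63637893 -0.3010332 ]
top 217 462 463 [ 0.62440612 -0.29454015] [ 0.62433618 -0.30042852]
top 221 462 480 [ 0.61238958 -0.29394342] [ 0.61173445 -0.34978614]
[247 250 251 252 253 254 255 265] [ 0.53630603 -0.30039031  0.012     ]
```

Emit:
carry_out(moves=[[[0.008,0.001,0.0197,0,0,0],[0.008,0,0.0197,0,0,0],[0.008,0,0.0197,0,0,0],[0.008,0,0.0197,0,0,0],[0,0,0,0,0,0]]])

```text
clock: 14.37
ee_pos: [0.5072, -0.2877, 0.0497]
tool_rot: [-0.002, 2.712, 0.008]
contact_force: [-0.7, 0.8, -3.4]
grip_width: 0.305
finger_force: 60.6
```

```bash
python3 - <<'E'
from h import *
o=bot.get_obs(); print(o['ee_pos'],o['contact_force'],o['torque'])
E
```

```text
[ 0.50716897 -0.28772661  0.04972916] [-0.74898633  0.84909594 -3.40186749] [ 0.08575484  0.76757525 -0.02144862]
```

Emit:
carry_out(moves=[[[0.0025,0,0.0055,0,0,0],[0.0013,0,0.0027,0,0,0],[0,0,0,0,0,0],[0,0,0,0,0,0]]])

```text
clock: 14.7
ee_pos: [0.5091, -0.2905, 0.0455]
tool_rot: [-0.002, 2.707, 0.0]
contact_force: [0.4, 0.2, -3.5]
grip_width: 0.308
finger_force: 60.8
```

Emit:
carry_out(moves=[[[0.0008,0,0.0018,0,0,0],[0.0008,0,0.0018,0,0,0],[0.0008,0,0.0018,0,0,0],[0,0,0,0,0,0],[0,0,0,0,0,0]]])

```text
clock: 15.12
ee_pos: [0.5088, -0.2902, 0.0385]
tool_rot: [-0.001, 2.708, 0.002]
contact_force: [1.1, 0.2, -3.6]
grip_width: 0.308
finger_force: 60.8
```

Emit:
carry_out(moves=[[[0.0008,0,0.0018,0,0,0],[0.0004,0,0.0009,0,0,0],[0,0,0,0,0,0],[0,0,0,0,0,0]]])

```text
clock: 15.45
ee_pos: [0.5088, -0.2902, 0.0356]
tool_rot: [-0.001, 2.708, 0.002]
contact_force: [-0.1, 0.1, -3.3]
grip_width: 0.307
finger_force: 60.8
```

Emit:
carry_out(moves=[[[0.0004,0,0.0009,0,0,0],[0,0,0,0,0,0],[0,0,0,0,0,0]]])

```text
clock: 15.7
ee_pos: [0.509, -0.2903, 0.035]
tool_rot: [-0.001, 2.707, 0.001]
contact_force: [-1.7, -0.0, 0.7]
grip_width: 0.306
finger_force: 61.3
```

Emit:
carry_out(moves=[[[0.0004,0,0.0009,0,0,0],[0,0,0,0,0,0],[0,0,0,0,0,0]]])

```text
clock: 15.95
ee_pos: [0.5091, -0.2904, 0.0349]
tool_rot: [-0.001, 2.706, 0.0]
contact_force: [-8.6, 2.3, 12.9]
grip_width: 0.31
finger_force: 62.9
```

The rasp has touched down at the expected height. I'll ease off, open the jaw and withdraw.

Emit:
carry_out(moves=[[[-0.0004,0,-0.0009,0,0,0],[0,0,0,0,0,0],[0,0,0,0,0,0]]])

```text
clock: 16.2
ee_pos: [0.509, -0.2904, 0.035]
tool_rot: [-0.001, 2.707, 0.001]
contact_force: [-3.6, 0.6, 5.5]
grip_width: 0.303
finger_force: 61.7
```

Emit:
carry_out(moves=[[[0,0,0,0,0,0],[0,0,0,0,0,0],[0,0,0,0,0,0],[0,0,0,0,0,0],[0,0,0,0,0,0]]], jaw=0.7)

```text
clock: 16.62
ee_pos: [0.509, -0.2903, 0.0346]
tool_rot: [-0.001, 2.708, 0.001]
contact_force: [0.3, 0.0, 0.6]
grip_width: 0.7
finger_force: 0.0
```

Emit:
carry_out(moves=[[[0,0,-0.01,0,0,0],[0,0,-0.02,0,0,0],[0,0,-0.03,0,0,0],[0,0,-0.03,0,0,0],[0,0,-0.03,0,0,0]]])

```text
clock: 17.03
ee_pos: [0.4576, -0.2899, 0.1452]
tool_rot: [-0.001, 2.708, 0.002]
contact_force: [1.3, 0.0, 0.8]
grip_width: 0.699
finger_force: 0.0
```

```bash
python3 - <<'E'
from h import *
o=bot.get_obs(); C=cam('wrist',o); i=bot.get_image('wrist')[:,:,::-1].copy(); cv2.imwrite('pics/w8.png',i)
print(o['ee_pos'],o['contact_force'])
b=np.array([.5115,-.2902,.039])
for n,s,z in(('end',-.14,.015),('front',-.055,.015),('pt',0,.005),('tip',.085,.005)): print(n,np.round(proj(C,b+[s,0,z-.00])))
hs=cv2.cvtColor(i,cv2.COLOR_BGR2HSV); m=(hs[...,1]<70).astype(np.uint8); m[:,:250]=0;m[:,390:]=0; m=cv2.morphologyEx(m,cv2.MORPH_CLOSE,np.ones((9,9)))
n,l,s,c=cv2.connectedComponentsWithStats(m)
for k in range(1,n):
    if s[k][4]>400: print(s[k],c[k]); x,y,w,h,_=s[k]; print(onz(C,x+w/2,y+h,.044),onz(C,x+w/2,y,.044))
E
```

```text
[ 0.4575586  -0.28991547  0.14523786] [1.25354696 0.0013536  0.8328615 ]
end [322.  14.]
front [322. 184.]
pt [322. 244.]
tip [321. 322.]
[ 296  180   48  142 5075] [320.32413793 254.69477833]
[ 0.59704684 -0.29130993  0.044     ] [ 0.46060861 -0.29125046  0.044     ]
[376 366  14  40 404] [383.78960396 385.76732673]
[ 0.74286784 -0.22585518  0.044     ] [ 0.66385553 -0.23401175  0.044     ]
[ 250  442  140   38 5080] [317.79035433 461.15255906]
[ 0.96994102 -0.29147245  0.044     ] [ 0.83615137 -0.29141414  0.044     ]
```

```bash
python3 -c "
from plant import bot
print(bot.finish_job())"
```

```text
the job is handed in; nothing more can be done
None
```

I handed the job in at about 17 s of the 72 s allowed; the hand-in returned no verdict. By my measurements the rasp lies in its rest with the handle in the trough and the blade in the saddle, the shutter was last seen held about 0.21 m up, and the tiles were never approached.

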